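# Shunt the board carrier under the microscope

## Task

The circuit board on its sliding carrier stands in the open bay of the channel plate, but it has to be inspected under the microscope. Draw the carrier back out of its bay, slide it across the cross slot and push it fully home against the end stop of the bay under the microscope, then let go of it. Keep the carrier down in its channel all the way (never lift it out), do not bump the microscope, and leave the bottle, the orange reel and the white tray where they are.

Things in the scene. Friction and masses are not known exactly. Their poses are not given: they have to be found in the camera images.
- track: Fixed channel plate, 223 x 250 mm, 8 mm thick, walls up to 26 mm above the bench. Origin on the bench; x to the end stops (away from the robot), y left. U-shaped channel: two bays 90 mm wide centred at y = +-70 mm, from x = 0 to end stops at x = 99 mm, parted by a 50 mm divider (nose at x = 0, rounded corners), joined by the cross slot x = -104 to 0, y = -115 to 115 mm.
- carrier_mid (a point): Centre of the loose carrier's black plate, 96 (x) x 84 (y) x 14 mm, 0.3 to 0.65 kg, green circuit board on top; 15 mm above the bench as it slides on the 8 mm plate. x to the end stops. Play 3 mm each side in a bay. It starts in the bay without the microscope, 1 mm off the stop. To cross past the divider its middle must be at x = -52 (+-4) mm of the channel plate, 102 mm back from the start.
- fin_grip (a point): Grip point of the carrier's upright orange fin (carrier axes): 34 mm behind carrier_mid (-x) and 39 mm above it, 54 mm above the bench. The fin is 26 mm long (x), 14 mm thick (y: pinch it across this); its top is 21 mm above this point. The carrier slides easily (friction coefficient about 0.2) and nothing holds it down.
- view_spot (a point): Where carrier_mid must end: under the microscope, middle of its bay, 15 mm above the bench, 1 mm short of touching the end stop. x to the end stop, y left, z up, parallel to the channel plate. The bay where the carrier starts lies at y = +140 or -140 mm from it.
- scope: Fixed stereo microscope over one bay. Origin on the bench under view_spot, same axes. Foot and column beyond x = 65 mm. Overhead: black ring light, radius 45 mm about x = 3 mm, underside 200 mm above the bench; above it a head 85 x 105 mm and eyepieces, up to 415 mm. At home the fin is under its near edge: an upright gripper hits it; a tool leaning back to -x by 25 to 45 degrees clears it.
- bottle: Bystander: white bottle, 48 mm diameter, 115 mm high, beside the plate. Origin under its centre.
- reel: Bystander: orange reel lying flat, 84 mm diameter, 24 mm high, beside the plate. Origin under its centre.
- tray: Bystander: white open parts tray 100 x 70 x 22 mm, beside the plate. Origin under its centre.

How it is judged:
On the way, in this order (a step that is already met when the one before it is completed fails the run):
1. the carrier is drawn back out of its bay into the cross slot (x of carrier_mid in the frame of view_spot below -0.095 m and (y of carrier_mid in the frame of view_spot above 0.12 m or y of carrier_mid in the frame of view_spot below -0.12 m)).
2. the carrier is across, in front of the microscope's bay, still in the cross slot (x of carrier_mid in the frame of view_spot below -0.08 m and y of carrier_mid in the frame of view_spot between -0.008 and 0.008 m).
At the end, for the whole second after the job is handed in: The carrier lies flat and still in the microscope's bay, within 5 mm of the end stop and 6 mm of the bay's middle line, released (x of carrier_mid in the frame of view_spot above -0.004 m and y of carrier_mid in the frame of view_spot between -0.006 and 0.006 m and z of carrier_mid in the frame of view_spot below 0.004 m and angle between carrier_mid's own z axis and vertical below 0.05 rad and linear speed of carrier below 0.01 m/s); the robot touches nothing.
It fails at once if the carrier is lifted more than 10 mm off the channel's floor (z of carrier_mid in the frame of view_spot above 0.01 m).
It fails at once if the microscope is bumped (over 4 N) (contact force between scope and anything else above 4 N).
It fails at once if the bottle, reel or tray is moved more than 15 mm (distance of any of bottle, reel, tray from where it was at the start of the episode above 0.015 m).
It also fails if it takes over 56 s, if anything falls off the work surface, if the arm or the gripper's body presses on something with over 40 N, if the wrist force passes 120 N, or if a joint passes its speed limit or range.

## Robot

A 6-joint arm with a two-finger parallel gripper is mounted at the origin on the work surface. World frame = base frame: x ahead of the robot, y to its left, z up, the work surface at z = 0. Lengths are in m, angles in rad, forces in N, time in s.
With the tool pointing down it reaches from about 0.325 to 0.925 m from the base axis. Payload 3.1 kg.
Tool frame: the origin (TCP) lies on the centre line of the jaws, within the pads' length; the fingertips stand arm.nose_length ahead of it and the grasp point (between the pads) lies 2 mm behind it (arm.nose_length is the distance from the TCP to the fingertips, in m); z points along the fingers, y is the direction in which the jaws open and shut (so a half turn about z gives the same grasp; the last joint's range is limited). The gripper opens to 85 mm and grips with 20 to 120 N. Pads are 22 mm wide; open, the fingers measure 114 mm over their backs; the gripper's body (76 mm by 85 mm) begins 54 mm behind the grasp point. The pads swing forward as they close: fully open they stand 13 mm farther back than shut.
Start: joints at [-1.244, 0.217, 1.613, -0, 1.311, -0.112], TCP at [0.266, -0.566, 0.248] pointing down, gripper open.
Joint ranges: [-2.75, 2.75], [-0.78, 2.1], [0.31, 2.55], [-1.13, 4.27], [0.13, 2.63], [-2.58, 2.58]. Speed limits (rad/s): [2.79, 2.79, 3.14, 3.14, 3.14, 3.14].

## Interface

Orientations are given as a 3x3 rotation matrix whose columns are the frame's x, y, z axes.
In Python, from station import arm gives the robot as it stands.
- The arm moves only by the tool carry_out, never from a script. Its argument "commands" is a list of rows, each a list of 7 numbers: the shift along the tool's x, y, z in m, then the turn, a rotation vector about the tool's x, y, z in rad, then the closure, from -1 (fully open) to 1 (shut). In form: [[x, y, z, rx, ry, rz, gripper], ...]. A call has exactly 10 rows; each row is the pose to reach, as a shift and turn from the pose commanded when the call began, along the tool's axes at that moment; what a row does not reach only later rows make up. A row lasts 1/12 s, in which the tool goes at most 41.7 mm and 7.16 degrees, less where a joint would pass 70% of its speed; a pose out of reach is approached as far as the arm can. A call with a gripper value outside its range is refused whole. The fingers move at their own pace and stop on an object; "grip_force" is the grip in N (left out, the last holds). Time passes only in rows, so rows that repeat a pose let the fingers close, or fill a call up. It gives the time, the measured TCP pose, the force and the opening at its end, in the units of the state.
- arm.state(): the state, without advancing time (a new reading comes with each control period).
- arm.capture(name): name is "scene" or "top"; returns (picture, depth): 384x512x3 uint8, red, green, blue; 384x512 float32, m along the optical axis (not along the pixel's ray), 0 where there is no reading.
- arm.camera_model(name): a dict with "fx", "fy", "cx", "cy" (pixels), "rvec" (rotation vector, rad) and "tvec" (3), from world to camera coordinates, as OpenCV has them. Camera axes: x right, y down, z forward; pixel columns grow to the right and rows downward; lengths in m; the calibration is good to about 2 mm. A picture is of the moment at which its call begins. camera_model takes no time and is no camera call.
- arm.finish_job(): hands the job in, once; it reports no verdict.
The state is a dict: "time": time; "joint_positions": joint angles; "qvel": joint speeds; "joint_torque": joint torques, N m; "ee_pos": TCP position; "ee_rot": TCP orientation; "wrist_force": force on the tool from outside, world axes, zero at the start; "wrist_torque": the same for the moment, N m; "opening": finger opening in m.
Only numpy, scipy, OpenCV 4.12 (cv2) and the standard library are available. Lean on these libraries where they do the work, as an engineer would, in place of code of your own. Each camera call takes 0.05 s, during which the arm holds its last target. There are 200 camera calls.

## Working session

There is one attempt and no reset: what is moved stays moved. The work goes in short steps, Python scripts to look and compute and a tool call to move; the robot and the scene stay as the last step left them, time stands still between calls to the robot, and variables do not carry over. Pictures are saved under pics/ and viewed, about 8 in all and at most 12, crops included, and the job is handed in when it is done.

Besides the shell and the picture viewer there is one more tool, called after "Call:" by a JSON object that holds its "fn" and its "kwargs". carry_out: Moves the arm, as the interface text tells. Its arguments: {"type":"object","properties":{"commands":{"type":"array","items":{"type":"array","items":{"type":"number"}}},"grip_force":{"type":"number"}},"required":["commands"]}

```bash
mkdir -p pics; ls
python3 - <<'E'
from station import arm
import cv2,numpy as np
s=arm.state();print(s['time'],s['ee_pos'],np.round(s['ee_rot'],3).tolist(),s['opening'],arm.nose_length)
for n in('scene','top'):
    p,d=arm.capture(n);cv2.imwrite(f'pics/{n}0.png',p[:,:,::-1]);np.save(f'{n}0.npy',d);c=arm.camera_model(n);print(n,c)
E
```

```text
pics
0.0 [ 0.26529857 -0.5650479   0.24694474] [[0.905, 0.425, -0.001], [0.425, -0.905, 0.002], [0.0, -0.002, -1.0]] 0.0857959257105613 0.017
scene {'fx': 348.60093537811383, 'fy': 348.60093537811383, 'cx': 257.6357167533135, 'cy': 193.27119684852005, 'rvec': array([ 1.66975257,  1.61450086, -0.84940954]), 'tvec': array([-0.04106839, -0.32429033,  1.25369904])}
top {'fx': 453.54622501471965, 'fy': 453.54622501471965, 'cx': 260.5629630221297, 'cy': 195.95996233139823, 'rvec': array([ 2.19833513, -2.19111115,  0.08483589]), 'tvec': array([0.01771491, 0.65969633, 0.98574814])}
```

View pics/scene0.png

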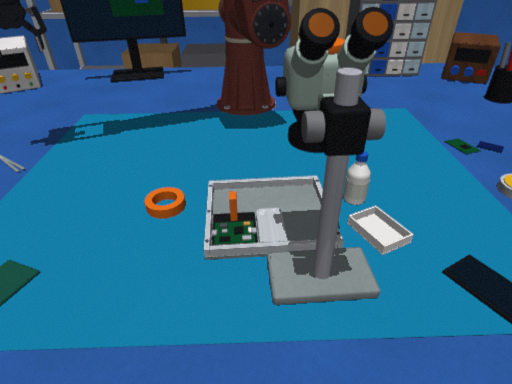

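View pics/top0.png

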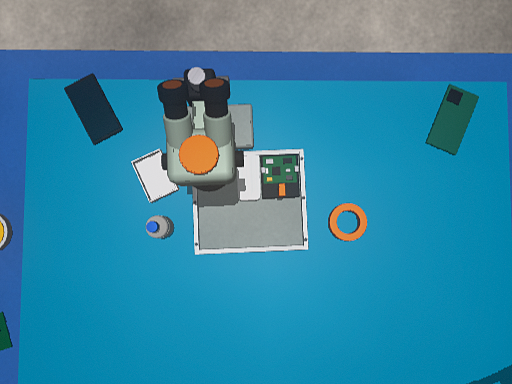

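The scene view shows the fin at about (233,206) and the scope to its right. In the top view the channel plate spans about (195..305, 150..252), with the fin at (282,189), the scope over the left bay (y+), the bottle at (158,227), the reel at (348,222) and the tray at (155,175).

```bash
cat > h.py <<'E'
import numpy as np,cv2
from station import arm
def cloud(n,d):
    c=arm.camera_model(n);R=cv2.Rodrigues(c['rvec'])[0];v,u=np.mgrid[:384,:512]
    P=np.stack([(u-c['cx'])/c['fx']*d,(v-c['cy'])/c['fy']*d,d],-1)
    W=(P-c['tvec'])@R; W[d==0]=np.nan; return W
def look(n):
    p,d=arm.capture(n);return p,cloud(n,d)
def orange(p):
    h=cv2.cvtColor(p,cv2.COLOR_RGB2HSV);return (h[...,0]<18)&(h[...,1]>170)&(h[...,2]>90)
E
python3 - <<'E'
from h import *
for n in('top','scene'):
    p=cv2.imread(f'pics/{n}0.png')[:,:,::-1].copy();W=cloud(n,np.load(f'{n}0.npy'))
    x,y,z=W[...,0],W[...,1],W[...,2];m=np.zeros(z.shape,bool)
    if n=='top': m[140:262,185:315]=1
    else: m[170:265,195:340]=1
    white=(p.min(-1)>120)
    w=m&(z>.02)&(z<.032)&white
    pts=W[w][:,:2];r=cv2.minAreaRect(pts.astype(np.float32));print(n,w.sum(),r,np.median(z[w]))
    f=m&orange(p)&(z>.03)&(z<.09);print('fin',f.sum(),np.nanmin(W[f],0),np.nanmax(W[f],0),np.median(W[f],0))
    t=f&(z>.07);print('fintop',t.sum(),W[t].mean(0) if t.any() else 0, cv2.minAreaRect(W[t][:,:2].astype(np.float32)) if t.any() else 0)
    c=arm.camera_model(n)
    def line(mask,a):  # a=dependent axis
        q=W[mask];A=np.polyfit(q[:,1-a],q[:,a],1);return A,len(q)
    # wall near robot: lowest x strip ; right wall: lowest y strip
    b=cv2.boxPoints(r);print(b.round(4).tolist())
    q=W[w]
    for nm,s in(('back',q[q[:,0]<q[:,0].min()+.014]),('right',q[q[:,1]<q[:,1].min()+.014])):
        a=0 if nm=='back' else 1
        print(nm,len(s),np.polyfit(s[:,1-a],s[:,a],1),s[:,a].min(),s[:,a].max())
    g=m&(p[...,1]>1.3*p[...,0])&(p[...,1]>1.1*p[...,2])&(z>.015)&(z<.05)
    print('pcb',g.sum(),np.nanmedian(z[g]),cv2.minAreaRect(W[g][:,:2].astype(np.float32)))
    big=(z>.195)&(z<.45)&(x>.3);print('scope',np.nanmin(W[big],0),np.nanmax(W[big],0))
    print('bottle etc.')
E
```

```text
top 2326 ((0.66180419921875, 0.04600406438112259), (0.24740491807460785, 0.2497309297323227), 2.484957218170166) 0.026964707824679433
fin 72 [ 0.65837658 -0.02894848  0.06684061] [ 0.68172058 -0.01805778  0.079739  ] [ 0.66986851 -0.02347446  0.07551529]
fintop 71 [ 0.67006249 -0.02349966  0.07554379] ((0.6700470447540283, -0.023498039692640305), (0.023341922089457512, 0.010889904573559761), 0.02746332809329033)
[[0.532800018787384, 0.16539999842643738], [0.5436000227928162, -0.08410000056028366], [0.7907999753952026, -0.07339999824762344], [0.7799999713897705, 0.1761000007390976]]
back 445 [-0.03267547  0.54409483] 0.5337267950039264 0.5475096273037716
right 385 [ 0.03350426 -0.09656707] -0.08281171649667515 -0.06900405224982933
pcb 660 0.02489402333101771 ((0.7195709347724915, -0.021323692053556442), (0.061108846217393875, 0.0741974487900734), 2.603353500366211)
scope [0.65700823 0.05182359 0.20245068] [0.84825457 0.18358799 0.4056355 ]
bottle etc.
scene 2010 ((0.6717367768287659, 0.04387038201093674), (0.2668173313140869, 0.2493295669555664), 2.639368772506714) 0.02403894538101311
fin 153 [ 0.66307694 -0.03196203  0.03004596] [ 0.6875484  -0.01951563  0.07461278] [ 0.6849763  -0.02515005  0.05867996]
fintop 48 [ 0.67551792 -0.02542606  0.07274773] ((0.6746010780334473, -0.025297285988926888), (0.02300724945962429, 0.009558845311403275), 1.4989172220230103)
[[0.5327000021934509, 0.1623000055551529], [0.5442000031471252, -0.0868000015616417], [0.810699999332428, -0.07450000196695328], [0.7993000149726868, 0.1745000034570694]]
back 203 [-0.02708387  0.54493388] 0.5341539825812248 0.5481009161138394
right 260 [ 0.02965713 -0.09665029] -0.0861443041535084 -0.07215933099544322
pcb 628 0.022095009885579164 ((0.718934953212738, -0.02350832149386406), (0.0674925222992897, 0.0769239217042923), 2.1959609985351562)
scope [ 0.30172202 -0.54895197  0.1950357 ] [0.85176158 0.18206867 0.40038034]
bottle etc.
```

Run:
```python
from h import *
from scipy.optimize import least_squares
for n in('top','scene'):
    p=cv2.imread(f'pics/{n}0.png')[:,:,::-1].copy();W=cloud(n,np.load(f'{n}0.npy'))
    z=W[...,2];m=np.zeros(z.shape,bool)
    if n=='top': m[140:262,185:315]=1
    else: m[170:265,195:340]=1
    q=W[m&(z>.018)&(z<.032)&(p.min(-1)>120)]
    th=.035;
    for k in range(5):
        R=np.array([[np.cos(th),-np.sin(th)],[np.sin(th),np.cos(th)]]);l=q[:,:2]@R
        res=[]
        for a,(lo,hi) in((0,(None,None)),(1,(None,None))):
            base=np.percentile(l[:,a],.5); s=l[np.abs(l[:,a]-base-.004)<.012]
            b=s[:,1-a];edges=np.arange(b.min()+.012,b.max()-.012,.01);B=[];E=[]
            for e in edges:
                t=s[(b>=e)&(b<e+.01)]
                if len(t)>4:B.append(e+.005);E.append(np.percentile(t[:,a],8))
            r=least_squares(lambda c:c[0]*np.array(B)+c[1]-E,[0,0],loss='soft_l1',f_scale=.001).x;res.append((r[0],len(B),np.median(E)))
        th+=(-res[0][0]+res[1][0])/2*(1 if 1 else 0)*-1 if False else (res[1][0]*-1 -(-res[0][0])*-1)/2*0
        break
    print(n,'back yaw',th-res[0][0],'right yaw',th-res[1][0]*-1 if 0 else None,res)
```

```text
top back yaw 0.04637678312283776 right yaw None [(np.float64(-0.011376783122837759), 23, np.float64(0.5404556388944309)), (np.float64(0.012766479507472589), 20, np.float64(-0.10087345912829696))]
scene back yaw 0.049353088636745146 right yaw None [(np.float64(-0.014353088636745143), 23, np.float64(0.541620961289176)), (np.float64(0.012880542772371198), 20, np.float64(-0.10329816936886045))]
```

```bash
cat >> h.py <<'E'
from scipy.spatial.transform import Rotation as Ro
YAW=.0475;U=np.array([np.cos(YAW),np.sin(YAW),0]);V=np.array([-U[1],U[0],0]);Z=np.array([0,0,1.])
FIN=np.array([.6725,-.0245,.054])
def toolR(lean):
    a=np.radians(lean);z=np.sin(a)*U-np.cos(a)*Z;y=-V;return np.stack([np.cross(y,z),y,z],1)
def go(pos,R):
    s=arm.state();C=np.array(s['ee_rot']).reshape(3,3);d=C.T@(pos-s['ee_pos']);r=Ro.from_matrix(C.T@R).as_rotvec()
    print('t',s['time'],'shift',d.round(4),np.linalg.norm(d).round(3),'rot',r.round(4),np.degrees(np.linalg.norm(r)).round(1))
    e=s['ee_pos']-FIN;print('ee-fin u,v,z',(e@U).round(4),(e@V).round(4),e[2].round(4),'q',np.round(s['joint_positions'],2),'F',np.round(s['wrist_force'],1),'open',s['opening'])
E
python3 - <<'E'
from h import *
R=toolR(35);go(FIN-.15*R[:,2]+[0,0,.03],R)
E
```

```text
t 0.1 shift [ 0.5187 -0.3491  0.0411] 0.627 rot [-0.1217  0.6031  0.3783] 41.4
ee-fin u,v,z -0.4324 -0.5207 0.1931 q [-1.24  0.22  1.61  0.    1.31 -0.11] F [-0.7  0.7  0.5] open 0.08558639202054963
```

Call:
{"fn": "carry_out", "kwargs": {"commands": [[0.03,-0.02,0,-0.012,0.06,0.038,-1],[0.06,-0.04,0,-0.024,0.12,0.076,-1],[0.09,-0.06,0,-0.036,0.18,0.114,-1],[0.12,-0.08,0,-0.048,0.24,0.152,-1],[0.15,-0.1,0,-0.06,0.3,0.19,-1],[0.18,-0.12,0,-0.072,0.36,0.228,-1],[0.21,-0.14,0,-0.084,0.42,0.266,-1],[0.24,-0.16,0,-0.097,0.48,0.304,-1],[0.27,-0.18,0,-0.11,0.54,0.342,-1],[0.3,-0.2,0,-0.122,0.603,0.378,-1]]}}

```text
time: 0.93
ee_pos: [0.4525, -0.2558, 0.2481]
ee_rot: [[0.816, 0.045, 0.576], [0.038, -0.999, 0.025], [0.576, 0.001, -0.817]]
wrist_force: [0.7, -0.0, -0.5]
opening: 0.0852
```

Run:
```python
from h import *
R=toolR(35);go(FIN-.15*R[:,2]+[0,0,.03],R)
```

```text
t 0.9333 shift [ 0.0943 -0.221   0.1165] 0.267 rot [ 0.0025 -0.0033 -0.0011] 0.2
ee-fin u,v,z -0.2307 -0.2206 0.1941 q [-0.92 -0.27  2.19  0.63  0.94  0.3 ] F [ 0.7 -0.  -0.5] open 0.08519833623162205
```

Call:
{"fn": "carry_out", "kwargs": {"commands": [[0.01,-0.03,0.012,0,0,0,-1],[0.022,-0.06,0.026,0,0,0,-1],[0.034,-0.09,0.04,0,0,0,-1],[0.046,-0.12,0.054,0,0,0,-1],[0.058,-0.15,0.068,0,0,0,-1],[0.07,-0.18,0.084,0,0,0,-1],[0.082,-0.2,0.1,0,0,0,-1],[0.0943,-0.221,0.1165,0.0025,-0.0033,-0.001,-1],[0.0943,-0.221,0.1165,0.0025,-0.0033,-0.001,-1],[0.0943,-0.221,0.1165,0.0025,-0.0033,-0.001,-1]]}}

```text
time: 1.77
ee_pos: [0.5853, -0.028, 0.2052]
ee_rot: [[0.821, 0.053, 0.569], [0.044, -0.999, 0.03], [0.569, 0.001, -0.822]]
wrist_force: [0.2, -0.9, 0.8]
opening: 0.0855
```

Run:
```python
from h import *
R=toolR(35);go(FIN+.002*R[:,2],R)
P,W=look('top');cv2.imwrite('pics/t1.png',cv2.resize(P[130:270,180:320,::-1],None,fx=4,fy=4))
P,W=look('scene');cv2.imwrite('pics/s1.png',cv2.resize(P[80:270,150:350,::-1],None,fx=3,fy=3))
```

```text
t 1.7667 shift [-0.0143  0.0011  0.176 ] 0.177 rot [-0.0029  0.0052  0.0052] 0.5
ee-fin u,v,z -0.0873 0.0007 0.1512 q [-0.25 -0.12  2.15  0.33  0.55  1.03] F [ 0.2 -0.9  0.8] open 0.0855305901664668
```

View pics/s1.png

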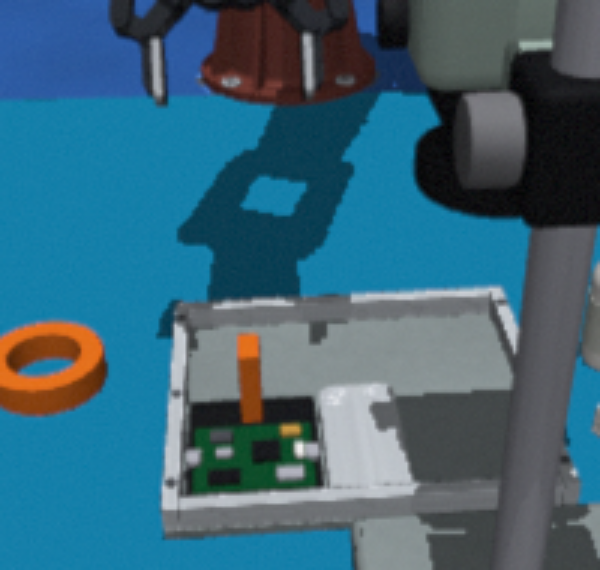

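The open fingers (tips near (160,95) and (308,90) in the crop) straddle the fin at (250,375). I'll go down along the tool axis.

Call:
{"fn": "carry_out", "kwargs": {"commands": [[-0.014,0.001,0.02,0,0.005,0.005,-1],[-0.0143,0.001,0.045,0,0.005,0.005,-1],[-0.0143,0.001,0.07,0,0.005,0.005,-1],[-0.0143,0.001,0.095,0,0.005,0.005,-1],[-0.0143,0.001,0.12,0,0.005,0.005,-1],[-0.0143,0.001,0.14,0,0.005,0.005,-1],[-0.0143,0.001,0.155,0,0.005,0.005,-1],[-0.0143,0.001,0.167,0,0.005,0.005,-1],[-0.0143,0.001,0.175,0,0.005,0.005,-1],[-0.0143,0.001,0.175,0,0.005,0.005,-1]]}}

```text
time: 2.7
ee_pos: [0.6733, -0.0278, 0.0535]
ee_rot: [[0.818, 0.044, 0.573], [0.035, -0.999, 0.027], [0.574, -0.002, -0.819]]
wrist_force: [-0.3, -0.1, -0.3]
opening: 0.0856
```

Run:
```python
from h import *
R=toolR(35);go(FIN+.002*R[:,2],R)
P,W=look('scene');cv2.imwrite('pics/s2.png',cv2.resize(P[130:270,180:320,::-1],None,fx=4,fy=4))
```

```text
t 2.7 shift [-0.0002 -0.0034  0.0012] 0.004 rot [ 0.0002 -0.0005 -0.0043] 0.2
ee-fin u,v,z 0.0006 -0.0034 -0.0005 q [-0.21  0.34  2.01  0.64  0.25  0.74] F [-0.3 -0.1 -0.3] open 0.0855513604650309
```

View pics/s2.png

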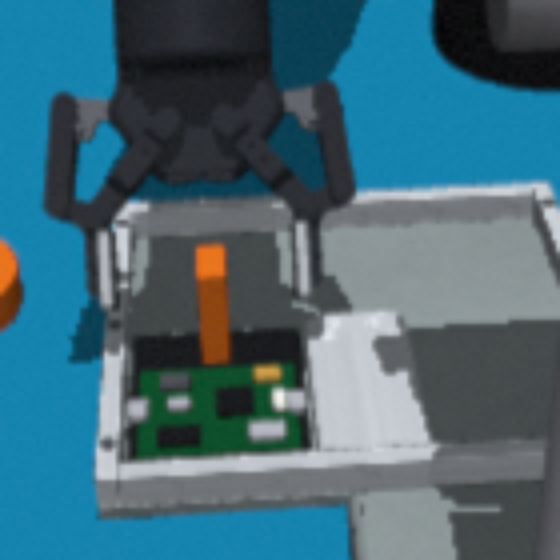

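The pads (mid about x=204) sit a few mm to the -y side of the fin (x=212), and the state reads a 3.4 mm offset too. I'll correct that, lean 30° instead of 35° to keep joint 5 off its limit, then close.

Call:
{"fn": "carry_out", "kwargs": {"commands": [[0,-0.001,0,0,-0.04,-0.002,-1],[0,-0.002,0,0,-0.087,-0.004,-1],[0,-0.003,0.001,0,-0.087,-0.004,-1],[0,-0.0034,0.0012,0,-0.087,-0.004,-1],[0,-0.0034,0.0012,0,-0.087,-0.004,-1],[0,-0.0034,0.0012,0,-0.087,-0.004,0],[0,-0.0034,0.0012,0,-0.087,-0.004,0.4],[0,-0.0034,0.0012,0,-0.087,-0.004,1],[0,-0.0034,0.0012,0,-0.087,-0.004,1],[0,-0.0034,0.0012,0,-0.087,-0.004,1]], "grip_force": 40}}

```text
time: 3.58
ee_pos: [0.6741, -0.0231, 0.0535]
ee_rot: [[0.864, 0.049, 0.501], [0.043, -0.999, 0.024], [0.502, 0.0, -0.865]]
wrist_force: [0.5, 0.5, 0.3]
opening: 0.0258
```

Run:
```python
from h import *
R=toolR(30);go(FIN+.002*R[:,2],R)
```

```text
t 3.5833 shift [-0.0012  0.0013  0.0008] 0.002 rot [-0.0006 -0.0023  0.0016] 0.2
ee-fin u,v,z 0.0017 0.0013 -0.0005 q [-0.19  0.35  1.96  0.36  0.34  1.02] F [0.5 0.5 0.3] open 0.025801265651795274
```

Call:
{"fn": "carry_out", "kwargs": {"commands": [[0,0,0,0,0,0,1],[0,0,0,0,0,0,1],[0,0,0,0,0,0,1],[0,0,0,0,0,0,1],[0,0,0,0,0,0,1],[0,0,0,0,0,0,1],[0,0,0,0,0,0,1],[0,0,0,0,0,0,1],[0,0,0,0,0,0,1],[0,0,0,0,0,0,1]]}}

```text
time: 4.42
ee_pos: [0.6743, -0.0231, 0.0537]
ee_rot: [[0.864, 0.049, 0.502], [0.043, -0.999, 0.024], [0.502, 0.0, -0.865]]
wrist_force: [0.4, 0.2, -0.6]
opening: 0.0136
```

```bash
cat >> h.py <<'E'
def plan(du,dv):
    s=arm.state();C=np.array(s['ee_rot']).reshape(3,3)
    print('shift for u,v',(C.T@(du*U+dv*V)).round(4)); go(s['ee_pos'],toolR(30))
E
python3 - <<'E'
from h import *
plan(-.102,0)
E
```

```text
shift for u,v [-0.0882 -0.0002 -0.0512]
t 4.4167 shift [0. 0. 0.] 0.0 rot [-0.0005 -0.0026  0.0017] 0.2
ee-fin u,v,z 0.0019 0.0013 -0.0003 q [-0.19  0.35  1.96  0.36  0.34  1.02] F [ 0.4  0.2 -0.6] open 0.013570353384378104
```

Call:
{"fn": "carry_out", "kwargs": {"commands": [[-0.004,0,-0.0023,0,0,0,1],[-0.01,0,-0.0058,0,0,0,1],[-0.016,0,-0.0093,0,0,0,1],[-0.022,0,-0.0128,0,0,0,1],[-0.028,0,-0.0163,0,0,0,1],[-0.034,0,-0.0197,0,0,0,1],[-0.04,0,-0.0232,0,0,0,1],[-0.046,0,-0.0267,0,0,0,1],[-0.05,0,-0.029,0,0,0,1],[-0.05,0,-0.029,0,0,0,1]]}}

```text
time: 5.25
ee_pos: [0.6155, -0.026, 0.0537]
ee_rot: [[0.864, 0.049, 0.501], [0.043, -0.999, 0.024], [0.502, 0.0, -0.865]]
wrist_force: [-0.5, -0.1, 0.1]
opening: 0.0136
```

Run:
```python
from h import *
plan(-.044,0)
```

```text
shift for u,v [-0.0381 -0.0001 -0.0221]
t 5.25 shift [0. 0. 0.] 0.0 rot [-0.0006 -0.0021  0.0014] 0.1
ee-fin u,v,z -0.057 0.0013 -0.0003 q [-0.22  0.25  2.1   0.44  0.32  0.92] F [-0.5 -0.1  0.1] open 0.013604068864748119
```

Call:
{"fn": "carry_out", "kwargs": {"commands": [[-0.004,0,-0.0023,0,0,0,1],[-0.009,0,-0.0052,0,0,0,1],[-0.014,0,-0.0081,0,0,0,1],[-0.019,0,-0.011,0,0,0,1],[-0.024,0,-0.0139,0,0,0,1],[-0.029,0,-0.0168,0,0,0,1],[-0.033,0,-0.0191,0,0,0,1],[-0.036,0,-0.0209,0,0,0,1],[-0.0375,0,-0.0217,0,0,0,1],[-0.0375,0,-0.0217,0,0,0,1]]}}

```text
time: 6.08
ee_pos: [0.5729, -0.0281, 0.0537]
ee_rot: [[0.864, 0.049, 0.502], [0.043, -0.999, 0.024], [0.502, 0.0, -0.865]]
wrist_force: [-0.5, 0.1, 1.2]
opening: 0.0133
```

Run:
```python
from h import *
plan(0,.14)
P,W=look('scene');cv2.imwrite('pics/s3.png',cv2.resize(P[130:270,180:350,::-1],None,fx=4,fy=4))
f=orange(P)&(W[...,2]>.03)&(W[...,2]<.09)&(abs(W[...,1])<.08);q=W[f];print(len(q),q.max(0),np.median(q,0))
z=W[...,2];g=(P[...,1]>1.3*P[...,0])&(P[...,1]>1.1*P[...,2])&(z>.015)&(z<.04)&(W[...,0]>.5)&(W[...,0]<.75)&(abs(W[...,1])<.1)
r=cv2.minAreaRect(W[g][:,:2].astype(np.float32));print(r,(np.array([*r[0],0])-FIN)@U,(np.array([*r[0],0])-FIN)@V)
```

```text
shift for u,v [ 2.0e-04 -1.4e-01  1.0e-04]
t 6.0833 shift [0. 0. 0.] 0.0 rot [-0.0005 -0.0024  0.0016] 0.2
ee-fin u,v,z -0.0996 0.0011 -0.0003 q [-0.25  0.17  2.19  0.5   0.31  0.83] F [-0.5  0.1  1.2] open 0.013346173612977684
140 [ 0.58665134 -0.02248189  0.07465708] [ 0.58359388 -0.02904304  0.05938359]
((0.6094925999641418, -0.02769365906715393), (0.090717613697052, 0.07663704454898834), 1.905625820159912) -0.06308797494330354 -0.00019833070608507675
```

View pics/s3.png

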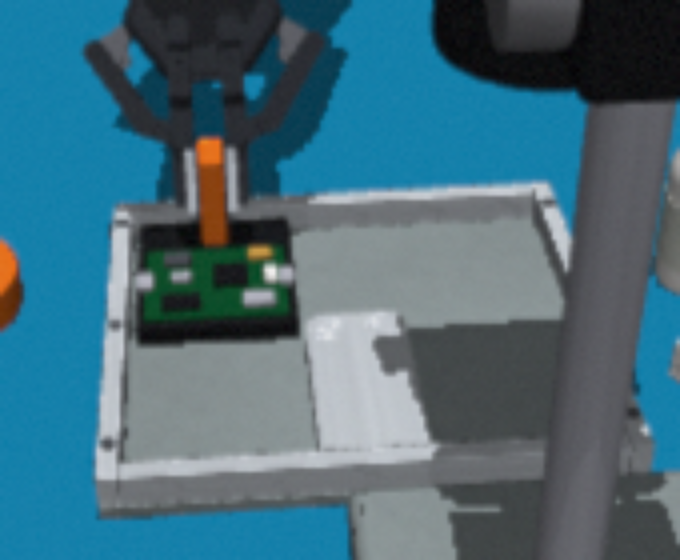

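The carrier is in the cross slot, with its front edge near row 332 against the divider nose at about row 318–325. I'll measure the gaps in 3D before crossing.

Run:
```python
from h import *
from h import *
P,W=look('scene')
l=np.stack([(W-FIN)@U*1000,(W-FIN)@V*1000,W[...,2]*1000],-1)
print('carrier column')
for c in(223,240):
  print(c,[(r,*l[r,c].round(0).astype(int),P[r,c].tolist()) for r in range(203,220)])
print('nose')
for c in(264,272):
  print(c,[(r,*l[r,c].round(0).astype(int)) for r in range(200,216)])
P,W=look('top');cv2.imwrite('pics/t3.png',cv2.resize(P[140:260,190:310,::-1],None,fx=5,fy=5))
```

```text
carrier column
223 [(203, np.int64(-45), np.int64(-22), np.int64(21), [22, 52, 37]), (204, np.int64(-36), np.int64(-22), np.int64(25), [24, 25, 28]), (205, np.int64(-33), np.int64(-22), np.int64(25), [24, 24, 28]), (206, np.int64(-29), np.int64(-22), np.int64(25), [21, 20, 24]), (207, np.int64(-27), np.int64(-22), np.int64(24), [14, 31, 20]), (208, np.int64(-9223372036854775808), np.int64(-9223372036854775808), np.int64(-9223372036854775808), [11, 61, 34]), (209, np.int64(-23), np.int64(-22), np.int64(23), [15, 63, 35]), (210, np.int64(-23), np.int64(-22), np.int64(20), [19, 36, 27]), (211, np.int64(-20), np.int64(-22), np.int64(19), [27, 27, 30]), (212, np.int64(-21), np.int64(-23), np.int64(16), [15, 17, 19]), (213, np.int64(-18), np.int64(-23), np.int64(16), [14, 13, 16]), (214, np.int64(-16), np.int64(-23), np.int64(15), [13, 14, 14]), (215, np.int64(-19), np.int64(-23), np.int64(10), [35, 38, 39]), (216, np.int64(-19), np.int64(-23), np.int64(7), [83, 91, 90]), (217, np.int64(-17), np.int64(-23), np.int64(6), [133, 143, 144]), (218, np.int64(-13), np.int64(-23), np.int64(7), [13
[... 2240 characters left out ...]
nt64(-52), np.int64(81), np.int64(6)), (205, np.int64(-49), np.int64(81), np.int64(6)), (206, np.int64(-45), np.int64(80), np.int64(6)), (207, np.int64(-42), np.int64(80), np.int64(6)), (208, np.int64(-16), np.int64(77), np.int64(24)), (209, np.int64(-11), np.int64(76), np.int64(25)), (210, np.int64(-10), np.int64(76), np.int64(23)), (211, np.int64(-3), np.int64(76), np.int64(26)), (212, np.int64(-3), np.int64(75), np.int64(24)), (213, np.int64(-1), np.int64(75), np.int64(23)), (214, np.int64(4), np.int64(75), np.int64(24)), (215, np.int64(7), np.int64(74), np.int64(24))]<stdin>:7: RuntimeWarning: invalid value encountered in cast
<stdin>:10: RuntimeWarning: invalid value encountered in cast
```

View pics/t3.png

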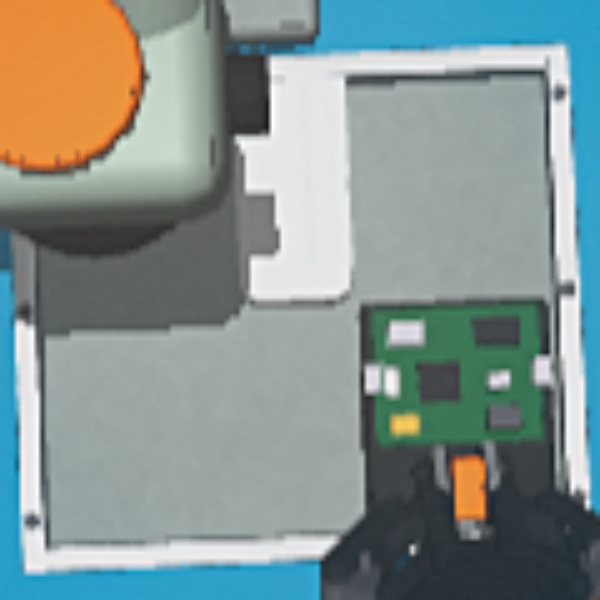

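The gap to the divider is about 4 mm (front edge u≈-20, nose u≈-16), and the carrier is square. Sliding across now.

Call:
{"fn": "carry_out", "kwargs": {"commands": [[0,-0.004,0,0,0,0,1],[0,-0.01,0,0,0,0,1],[0,-0.017,0,0,0,0,1],[0,-0.024,0,0,0,0,1],[0,-0.031,0,0,0,0,1],[0,-0.038,0,0,0,0,1],[0,-0.045,0,0,0,0,1],[0,-0.052,0,0,0,0,1],[0,-0.057,0,0,0,0,1],[0,-0.06,0,0,0,0,1]]}}

```text
time: 7.07
ee_pos: [0.5705, 0.0326, 0.0536]
ee_rot: [[0.864, 0.05, 0.502], [0.043, -0.999, 0.025], [0.502, 0.0, -0.865]]
wrist_force: [-0.4, -1.1, 0.8]
opening: 0.0137
```

Run:
```python
from h import *
plan(0,.08)
```

```text
shift for u,v [ 0.0002 -0.08    0.0001]
t 7.0667 shift [0. 0. 0.] 0.0 rot [-0.0008 -0.0028  0.0022] 0.2
ee-fin u,v,z -0.0991 0.0618 -0.0004 q [-0.11  0.16  2.2   0.3   0.27  1.15] F [-0.4 -1.1  0.8] open 0.013717115445595505
```

Call:
{"fn": "carry_out", "kwargs": {"commands": [[0,-0.005,0,0,0,0,1],[0,-0.013,0,0,0,0,1],[0,-0.022,0,0,0,0,1],[0,-0.031,0,0,0,0,1],[0,-0.04,0,0,0,0,1],[0,-0.049,0,0,0,0,1],[0,-0.058,0,0,0,0,1],[0,-0.067,0,0,0,0,1],[0,-0.073,0,0,0,0,1],[0,-0.077,0,0,0,0,1]]}}

```text
time: 7.9
ee_pos: [0.5667, 0.1095, 0.0537]
ee_rot: [[0.864, 0.05, 0.502], [0.043, -0.999, 0.025], [0.502, 0.0, -0.865]]
wrist_force: [0.1, -1.4, 0.9]
opening: 0.0135
```

Run:
```python
from h import *
plan(.102,0)
P,W=look('scene');cv2.imwrite('pics/s4.png',cv2.resize(P[130:270,190:350,::-1],None,fx=4,fy=4))
P,W=look('top');cv2.imwrite('pics/t4.png',cv2.resize(P[140:260,190:310,::-1],None,fx=5,fy=5))
```

```text
shift for u,v [0.0882 0.0002 0.0512]
t 7.9 shift [0. 0. 0.] 0.0 rot [-0.0009 -0.0028  0.0021] 0.2
ee-fin u,v,z -0.0993 0.1389 -0.0003 q [ 0.08  0.18  2.18 -0.05  0.25  1.65] F [ 0.1 -1.4  0.9] open 0.013464674448256678
```

View pics/s4.png

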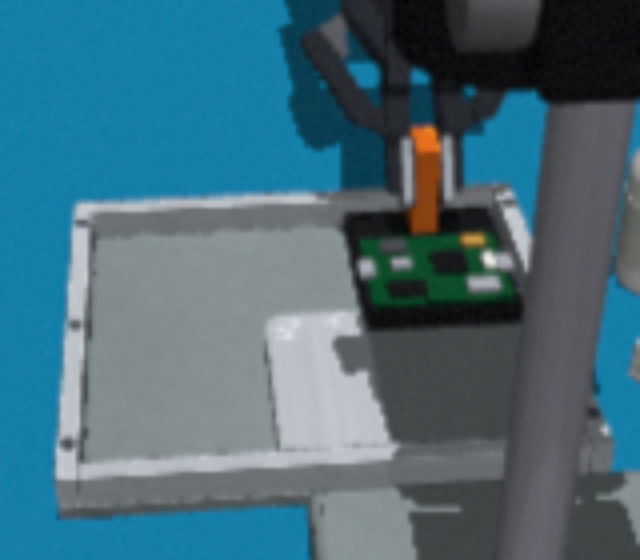

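View pics/t4.png

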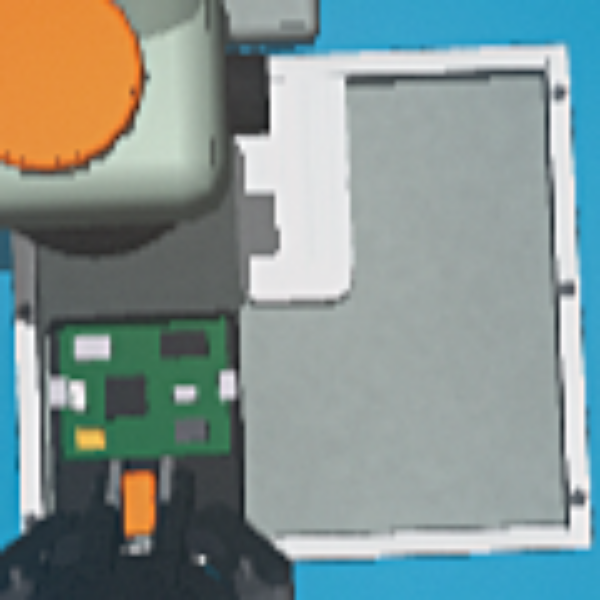

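At (48–242, 318) in the top view the carrier sits about 1–2 mm nearer the divider than the bay's middle. I'll nudge it 1.5 mm in +v, then go in.

Call:
{"fn": "carry_out", "kwargs": {"commands": [[0,-0.0015,0,0,0,0,1],[0,-0.0018,0,0,0,0,1],[0.003,-0.0018,0.0017,0,0,0,1],[0.007,-0.0018,0.0041,0,0,0,1],[0.012,-0.0018,0.007,0,0,0,1],[0.017,-0.0018,0.0099,0,0,0,1],[0.022,-0.0018,0.0128,0,0,0,1],[0.027,-0.0018,0.0157,0,0,0,1],[0.031,-0.0018,0.018,0,0,0,1],[0.033,-0.0018,0.0192,0,0,0,1]]}}

```text
time: 8.83
ee_pos: [0.6056, 0.1124, 0.0537]
ee_rot: [[0.863, 0.049, 0.502], [0.043, -0.999, 0.024], [0.503, 0.0, -0.864]]
wrist_force: [-1.3, -0.1, 4.5]
opening: 0.0135
```

Run:
```python
from h import *
plan(.06,0)
```

```text
shift for u,v [0.0519 0.0001 0.0302]
t 8.8333 shift [0. 0. 0.] 0.0 rot [-0.0005 -0.0031  0.0016] 0.2
ee-fin u,v,z -0.0603 0.1399 -0.0003 q [ 0.08  0.25  2.1  -0.05  0.27  1.64] F [-1.3 -0.1  4.5] open 0.013530870967558388
```

Call:
{"fn": "carry_out", "kwargs": {"commands": [[0.004,0,0.0023,0,0,0,1],[0.009,0,0.0052,0,0,0,1],[0.014,0,0.0081,0,0,0,1],[0.019,0,0.011,0,0,0,1],[0.024,0,0.0139,0,0,0,1],[0.029,0,0.0168,0,0,0,1],[0.034,0,0.0197,0,0,0,1],[0.039,0,0.0226,0,0,0,1],[0.043,0,0.025,0,0,0,1],[0.045,0,0.0261,0,0,0,1]]}}

```text
time: 9.67
ee_pos: [0.6574, 0.115, 0.0537]
ee_rot: [[0.863, 0.049, 0.502], [0.043, -0.999, 0.024], [0.503, 0.0, -0.865]]
wrist_force: [-1.0, -0.1, 4.3]
opening: 0.0135
```

Run:
```python
from h import *
plan(.01,0)
```

```text
shift for u,v [0.0086 0.     0.005 ]
t 9.6667 shift [0. 0. 0.] 0.0 rot [-0.0005 -0.003   0.0016] 0.2
ee-fin u,v,z -0.0085 0.14 -0.0003 q [ 0.07  0.33  1.98 -0.04  0.3   1.63] F [-1.  -0.1  4.3] open 0.01351742133450044
```

Call:
{"fn": "carry_out", "kwargs": {"commands": [[0.0015,0,0.0009,0,0,0,1],[0.003,0,0.0017,0,0,0,1],[0.0045,0,0.0026,0,0,0,1],[0.006,0,0.0035,0,0,0,1],[0.007,0,0.0041,0,0,0,1],[0.008,0,0.0046,0,0,0,1],[0.0085,0,0.0049,0,0,0,1],[0.009,0,0.0052,0,0,0,1],[0.0092,0,0.0053,0,0,0,1],[0.0092,0,0.0053,0,0,0,1]]}}

```text
time: 10.5
ee_pos: [0.6673, 0.1155, 0.0537]
ee_rot: [[0.864, 0.049, 0.502], [0.043, -0.999, 0.024], [0.502, 0.0, -0.865]]
wrist_force: [-0.5, -0.7, 3.7]
opening: 0.0135
```

Run:
```python
from h import *
plan(.001,0)
P,W=look('scene');cv2.imwrite('pics/s5.png',cv2.resize(P[130:270,230:350,::-1],None,fx=5,fy=4))
```

```text
shift for u,v [0.0009 0.     0.0005]
t 10.5 shift [0. 0. 0.] 0.0 rot [-0.0005 -0.0029  0.0017] 0.2
ee-fin u,v,z 0.0014 0.1401 -0.0003 q [ 0.07  0.35  1.95 -0.04  0.31  1.63] F [-0.5 -0.7  3.7] open 0.013549226092553924
```

View pics/s5.png

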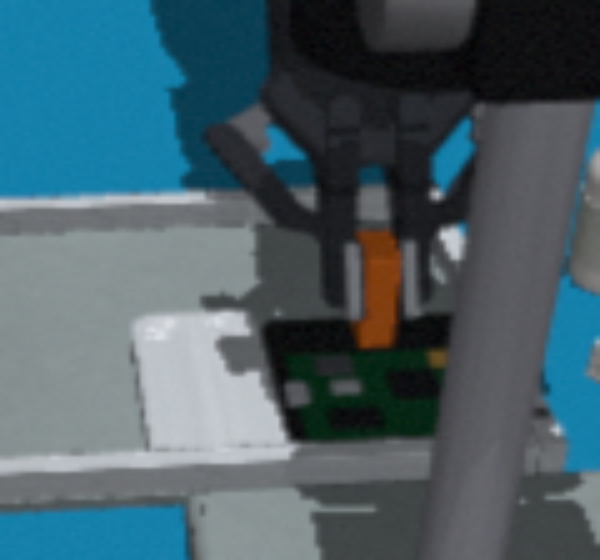

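Carrier sits in the scope bay near the stop (front edge row 438). I'll advance in small steps until it touches.

Call:
{"fn": "carry_out", "kwargs": {"commands": [[0.0002,0,0.0001,0,0,0,1],[0.0004,0,0.0002,0,0,0,1],[0.0006,0,0.0003,0,0,0,1],[0.0008,0,0.0005,0,0,0,1],[0.0009,0,0.0005,0,0,0,1],[0.001,0,0.0006,0,0,0,1],[0.0011,0,0.0006,0,0,0,1],[0.0012,0,0.0007,0,0,0,1],[0.0012,0,0.0007,0,0,0,1],[0.0012,0,0.0007,0,0,0,1]]}}

```text
time: 11.38
ee_pos: [0.6685, 0.1156, 0.0537]
ee_rot: [[0.864, 0.049, 0.502], [0.043, -0.999, 0.024], [0.502, 0.0, -0.865]]
wrist_force: [-2.8, -0.2, 5.5]
opening: 0.0136
```

Call:
{"fn": "carry_out", "kwargs": {"commands": [[0.0001,0,0.0001,0,0,0,1],[0.0002,0,0.0001,0,0,0,1],[0.0003,0,0.0002,0,0,0,1],[0.0004,0,0.0002,0,0,0,1],[0.0005,0,0.0003,0,0,0,1],[0.0006,0,0.0003,0,0,0,1],[0.0007,0,0.0004,0,0,0,1],[0.0008,0,0.0005,0,0,0,1],[0.0008,0,0.0005,0,0,0,1],[0.0008,0,0.0005,0,0,0,1]]}}

```text
time: 12.22
ee_pos: [0.6685, 0.1155, 0.0537]
ee_rot: [[0.865, 0.049, 0.5], [0.043, -0.999, 0.024], [0.501, 0.001, -0.866]]
wrist_force: [-8.2, -1.9, 10.3]
opening: 0.0131
```

It touches the stop: the force rose to 8 N with no further travel. I'll relieve the push and open moderately.

Call:
{"fn": "carry_out", "kwargs": {"commands": [[-0.0004,0,-0.0002,0,0,0,1],[-0.0008,0,-0.0005,0,0,0,1],[-0.0008,0,-0.0005,0,0,0,1],[-0.0008,0,-0.0005,0,0,0,0.5],[-0.0008,0,-0.0005,0,0,0,0.3],[-0.0008,0,-0.0005,0,0,0,0.1],[-0.0008,0,-0.0005,0,0,0,0],[-0.0008,0,-0.0005,0,0,0,0],[-0.0008,0,-0.0005,0,0,0,0],[-0.0008,0,-0.0005,0,0,0,0]]}}

```text
time: 13.05
ee_pos: [0.6684, 0.1156, 0.0534]
ee_rot: [[0.864, 0.049, 0.501], [0.043, -0.999, 0.024], [0.502, 0.0, -0.865]]
wrist_force: [-0.2, 0.7, -0.3]
opening: 0.0424
```

Call:
{"fn": "carry_out", "kwargs": {"commands": [[0,0,-0.004,0,0,0,0],[0,0,-0.01,0,0,0,0],[0,0,-0.02,0,0,0,0],[0,0,-0.032,0,0,0,0],[0,0,-0.045,0,0,0,0],[0,0,-0.06,0,0,0,0],[0,0,-0.075,0,0,0,0],[0,0,-0.09,0,0,0,0],[-0.01,0,-0.105,0,0,0,0],[-0.02,0,-0.12,0,0,0,0]]}}

```text
time: 13.88
ee_pos: [0.5912, 0.1118, 0.1497]
ee_rot: [[0.862, 0.049, 0.504], [0.043, -0.999, 0.025], [0.505, 0.0, -0.863]]
wrist_force: [-0.0, 0.1, -0.8]
opening: 0.0427
```

Run:
```python
from h import *
go(FIN,toolR(30))
p0=cv2.imread('pics/scene0.png')[:,:,::-1].copy();W0=cloud('scene',np.load('scene0.npy'))
P,W=look('scene');cv2.imwrite('pics/s6.png',cv2.resize(P[100:270,130:420,::-1],None,fx=2.6,fy=2.6))
def fin(p,W,y0):
    f=orange(p)&(W[...,2]>.045)&(W[...,2]<.075)&(abs(W[...,1]-y0)<.05)&(W[...,0]>.5)&(W[...,0]<.75);q=W[f]-FIN;return len(q),(q@U).mean()*1e3,(q@U).max()*1e3,(q@V).mean()*1e3,W[f][:,2].max()
print(fin(p0,W0,-.025),fin(P,W,.115))
z=W[...,2];l=(W-FIN)
g=(P[...,1]>1.2*P[...,0])&(P[...,1]>1.05*P[...,2])&(z>.015)&(z<.035)&(W[...,0]>.6)&(W[...,1]>.06)&(W[...,1]<.17);print(g.sum(),np.median(z[g]),(l[g]@U).max(),(l[g]@V).min())
z=W0[...,2];l=W0-FIN;g=(p0[...,1]>1.2*p0[...,0])&(p0[...,1]>1.05*p0[...,2])&(z>.015)&(z<.035)&(W0[...,0]>.6)&(W0[...,1]>-.08)&(W0[...,1]<.03);print(g.sum(),np.median(z[g]),(l[g]@U).max(),(l[g]@V).min())
```

```text
t 13.8833 shift [0.016  0.1401 0.1202] 0.185 rot [-0.0006 -0.0055  0.0015] 0.3
ee-fin u,v,z -0.0747 0.14 0.0957 q [ 0.08  0.03  2.1  -0.03  0.48  1.62] F [-0.   0.1 -0.8] open 0.04271468409552399
(110, np.float64(8.498412984166123), np.float64(14.684959916105598), np.float64(-1.165757932051753), np.float64(0.07461278136494627)) (126, np.float64(9.08491064389418), np.float64(16.01846505112247), np.float64(137.98874937147735), np.float64(0.07422423846662374))
511 0.022011539008948165 0.08012310943324148 0.09732199929511855
657 0.022094708858418858 0.08015353444871373 -0.03951263314734345
```

View pics/s6.png

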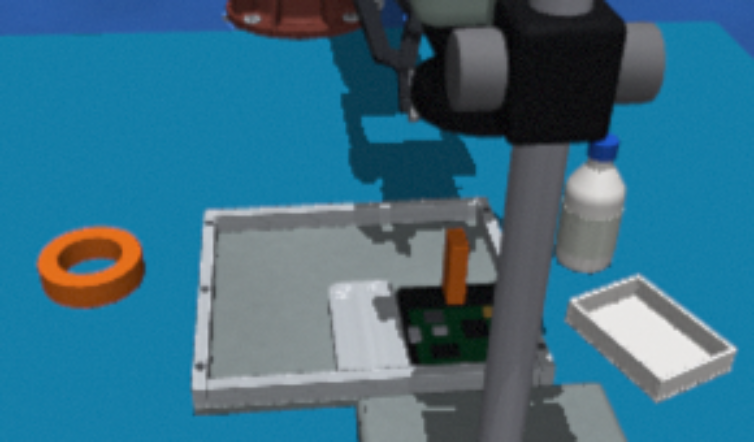

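The released carrier shows its fin at (456,265) and its board flat against the stop. The reel, bottle and tray look undisturbed and the gripper is clear. Handing in.

```bash
python3 -c "
from station import arm
print(arm.finish_job())"
```

```text
the job is handed in; nothing more can be done
None
```

The circuit board carrier is under the microscope, pushed against the end stop and released. I handed the job in at about 14 s of the 56 s allowed. I gripped the fin with the tool leaning back 30°, drew the carrier back about 102 mm, slid it across and pushed it in.

- **Against the stop:** On the last push the force on the tool rose to about 8 N with no further travel, so I eased off before opening the gripper.
- **Final position:** The last picture puts the carrier about 139 mm across from its start and about 1 mm deeper, against 140 mm and 1 mm nominal. The board's height is unchanged at 22 mm, so it is flat.
- **Surroundings:** The tool read no contact force after backing off. The bottle, reel and tray look undisturbed in that picture, but I did not measure their positions.
- **Disagreements:** Before gripping, the tool sat 3.4 mm to one side of the fin, which I corrected. I also leaned the tool 30° instead of the 35° first planned, because joint 5 was close to its limit. No check failed.

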